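Bring the full pipette-tip rack to the top of the stack

TASK

In the safety cabinet the used-up, empty tip rack has been left stacked on top of the full one. Lift the empty rack off and set it on the low rubber-topped stand, centred and in line with the stand, then take the full rack from underneath and restack it squarely on top of the empty one. Set the racks down rather than dropping them, and keep the full rack upright so that its tips stay in.

Things in the scene. Friction and masses are not known exactly. Their poses are not given: they have to be found in the camera images.
- empty_rack_center (a point): Centre (22.5 mm above the underside) of the empty tip rack, upper of the two stacked racks at the start: white plastic box, 120 mm long (x axis), 60 mm wide (y axis; plain upright long sides to grip) and 45 mm high (z up), flat underneath, about 0.1 kg. A 4 mm thick rim surrounds a grey deck 8 mm lower with 4 rows of 12 bare dark holes. Rests loosely on the full rack's rim, roughly in line with it.
- full_rack_center (a point): Centre (22.5 mm above the underside) of the full tip rack, the lower one at the start, on the steel deck: same box, 120 mm long (x axis), 60 mm wide (y axis; plain upright long sides to grip) and 45 mm high (z up), about 0.16 kg, a tip in each of its 48 holes, all below the rim, so racks stack flat, centres 45 mm apart, without interlocking. Not to be confused with two stacked open reagent troughs.
- stand_top (a point): Centre of the top face of the stand: a low fixed steel platform with a flat black rubber top and no edge or lip, 150 mm long (x axis) and 90 mm wide (y axis), its top 18 mm above the deck. A rack belongs on it with the rack's length along the stand's length, either way round.

How it is judged:
By the outcome, as a careful person would: the job done as asked, in the order asked, and still so for the second after the job is handed in, with the robot touching nothing.
It also fails if it takes over 58 s, if anything falls off the work surface, if the arm or the gripper's body presses on something with over 40 N, if the wrist force passes 120 N, or if a joint passes its speed limit or range.

ROBOT

A 6-joint arm with a two-finger parallel gripper is mounted at the origin on the work surface. World frame = base frame: x ahead of the robot, y to its left, z up, the work surface at z = 0. Lengths are in m, angles in rad, forces in N, time in s.
With the tool pointing down it reaches from about 0.35 to 0.8 m from the base axis. Payload 7.3 kg.
Tool frame: the origin (TCP) lies where the fingers leave the gripper's body, on its centre line; the fingertips stand 73 mm ahead of it and the grasp point (between the pads) lies 54 mm ahead of it; z points along the fingers, y is the line along which they close (so a half turn about z gives the same grasp; the last joint's range is limited). The gripper opens to 85 mm and grips with 20 to 120 N. Pads are 22 mm wide; open, the fingers measure 114 mm over their backs; the gripper's body (76 mm by 85 mm) begins 54 mm behind the grasp point. The pads swing forward as they close: fully open they stand 13 mm farther back than shut.
Start: joints at [-1.488, 0.342, 1.524, -0, 1.275, -0.146], TCP at [0.119, -0.511, 0.304] pointing down, gripper open.
Joint ranges: [-2.53, 2.53], [-0.77, 2.02], [0.04, 2.7], [-1, 4.14], [0.28, 2.66], [-3.11, 3.11]. Speed limits (rad/s): [2.57, 2.57, 3.14, 3.14, 3.14, 3.14].

INTERFACE

Orientations are given as a 3x3 rotation matrix whose columns are the frame's x, y, z axes.
In Python, from rig import * gives the robot as it stands.
- The arm moves only by the tool send_rows, never from a script. Its arguments are lists of equal length, an entry for each row: "offset": the shift along the tool's x, y, z in cm, a list of three; "spin": the turn about the tool's z in rad. In form: {"offset": [[dx, dy, dz], ...], "spin": [spin, ...]}. A call has 1 to 8 rows; each row shifts and turns the commanded pose from where the row before left it, along the tool's axes as they then stand; what a row does not reach is not made up. A row lasts 1/10 s, in which the tool goes at most 50 mm and 8.59 degrees, less where a joint would pass 70% of its speed; a pose out of reach is approached as far as the arm can. A call is refused whole if a number of a shift passes 5 or a number of a turn 0.15, either way. A call with a gripper value outside its range is refused whole. "jaw" is the opening, from -1 (shut) to 1 (fully open), so that 0 is half open, set as the call begins (left out, the last holds). The fingers move at their own pace and stop on an object; the grip force is fixed at half the most. Time passes only in rows, so rows that do not move let the fingers close. It gives the time, the measured TCP pose, the force, the opening and the grip force at its end, in the units of the state.
- read_state(): the state, without advancing time (a new reading comes with each control period).
- get_image(name): name is "scene" or "top" or "wrist"; returns a dict with "frame" (480x640x3 uint8, red, green, blue), "camera_matrix" (3x3 intrinsics, pixels), "rvec" (rotation vector, rad) and "tvec" (3), from world to camera coordinates, as OpenCV has them. Camera axes: x right, y down, z forward; pixel columns grow to the right and rows downward; lengths in m; the calibration is good to about 2 mm. A picture is of the moment at which its call begins. There is no depth.
- close_job(): hands the job in; it is judged then, once.
The state is a dict: "time": time; "joint_pos": joint angles; "joint_velocities": joint speeds; "joint_efforts": joint torques, N m; "position": TCP position; "tcp_rot": TCP orientation; "wrist_force": force on the tool from outside, world axes, zero at the start; "torque": the same for the moment, N m; "gripper_width": finger opening in m; "grip_force": force on a finger pad.
Only numpy, scipy, OpenCV 4.12 (cv2) and the standard library are available. Lean on these libraries where they do the work, as an engineer would, in place of code of your own. Each camera call takes 0.05 s, during which the arm holds its last target. There are 200 camera calls.

## Working session

There is one attempt and no reset: what is moved stays moved. The work goes in short steps, Python scripts to look and compute and a tool call to move; the robot and the scene stay as the last step left them, time stands still between calls to the robot, and variables do not carry over. Pictures are saved under pics/ and viewed, at most 10 in all, crops included, and the job is handed in when it is done.

Besides the shell and the picture viewer there is one more tool, called after ">>>" as name(argument=value, ...) on one line, values as JSON. send_rows: Moves the arm, as the interface text tells. Its arguments: {"type":"object","properties":{"offset":{"type":"array","items":{"type":"array","items":{"type":"number"}}},"spin":{"type":"array","items":{"type":"number"}},"jaw":{"type":"number"}},"required":["offset","spin"]}

```bash
mkdir -p pics; cat > h.py <<'E'
from rig import *
import numpy as np, cv2
def snap(n,f):
    d=get_image(n); np.savez(f'pics/{f}.npz',**d); cv2.imwrite(f'pics/{f}.png',d['frame'][:,:,::-1]); return d
def load(f): return dict(np.load(f'pics/{f}.npz'))
def ray(d,uv,z):
    R=cv2.Rodrigues(np.array(d['rvec'],float))[0]; t=np.array(d['tvec'],float).ravel()
    C=-R.T@t; uv=np.atleast_2d(uv).astype(float)
    r=(R.T@np.linalg.inv(d['camera_matrix'])@np.c_[uv,np.ones(len(uv))].T).T
    return C+r*((z-C[2])/r[:,2])[:,None]
E
python3 - <<'E'
from h import *
a=snap('top','top0'); b=snap('scene','scene0')
for d in (a,b):
    R=cv2.Rodrigues(np.array(d['rvec'],float))[0]; print(-R.T@np.array(d['tvec']).ravel(), d['camera_matrix'])
s=read_state(); print(s['position'],s['tcp_rot'],s['gripper_width'],s['time'])
E
```

```text
[ 0.32837756 -0.00956956  1.04104265] [[477.62455547   0.         317.29777578]
 [  0.         477.62455547 242.41020344]
 [  0.           0.           1.        ]]
[ 1.07753514 -0.22744971  0.93064735] [[583.66127353   0.         322.84092187]
 [  0.         583.66127353 233.49398044]
 [  0.           0.           1.        ]]
[ 0.11909125 -0.51106777  0.30331345] [[ 9.73935488e-01  2.26825154e-01 -1.22332512e-04]
 [ 2.26825114e-01 -9.73934601e-01  1.32668733e-03]
 [ 1.81782192e-04 -1.31985596e-03 -9.99999112e-01]] 0.08568967524173104 0.1
```

View pics/top0.png

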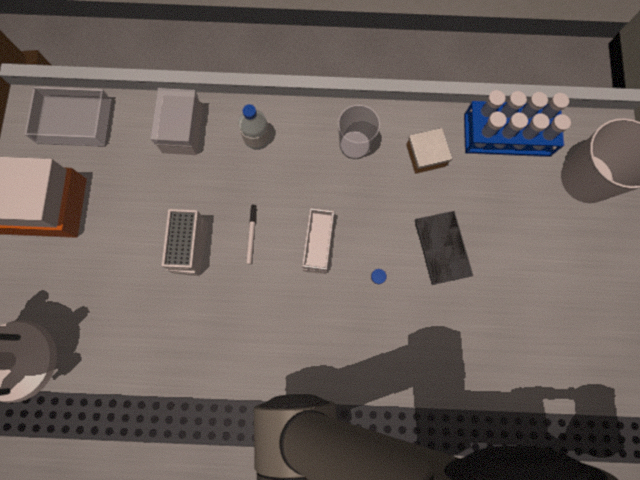

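View pics/scene0.png

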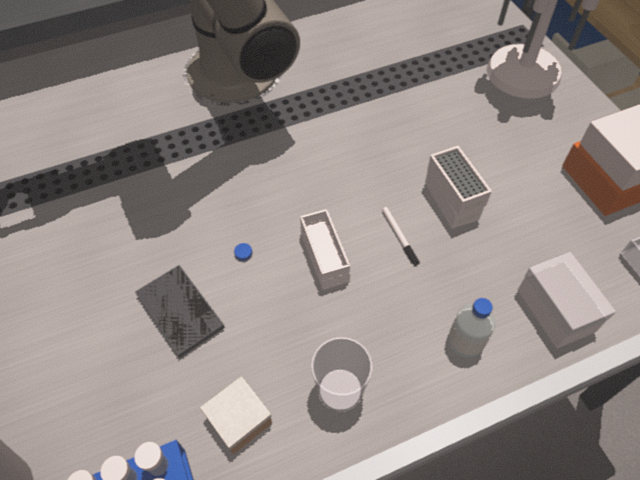

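The top view shows the stack's upper rim at about (181,238) and the stand at about (443,247). The decoy troughs are at about (177,120).

```bash
python3 - <<'E'
from h import *
def P(d,X): return cv2.projectPoints(np.array(X,float).reshape(-1,3),d['rvec'],d['tvec'],d['camera_matrix'],None)[0].reshape(-1,2).round(1)
d=load('top0'); print('axes',P(d,[[0,0,0],[.5,0,0],[.5,.2,0],[.5,-.2,0]]).tolist())
f=d['frame']; g=cv2.cvtColor(f,cv2.COLOR_RGB2GRAY)
def big(m,x0,y0,x1,y1):
    k=np.zeros_like(m); k[y0:y1,x0:x1]=m[y0:y1,x0:x1]
    c=max(cv2.findContours(k,cv2.RETR_EXTERNAL,cv2.CHAIN_APPROX_NONE)[0],key=cv2.contourArea); return cv2.convexHull(c).reshape(-1,2)
def rect(px,z,n):
    w=ray(d,px,z)[:,:2]; r=cv2.minAreaRect((w*1000).astype(np.float32)); print(n,r, cv2.boxPoints(r).round().tolist())
rect(big((g<75).astype(np.uint8)*255,405,200,485,295),.018,'stand')
m=(g<115).astype(np.uint8)*255
m=cv2.morphologyEx(m,cv2.MORPH_CLOSE,np.ones((3,3)))
h=big(m,163,208,199,272); print(h.tolist()); rect(h,.082,'deck 112x52')
print(g[238,155:215].tolist()); print(g[200:285,180].tolist())
# scene check
s=load('scene0'); cv2.imwrite('pics/crop.png',np.hstack([cv2.resize(f[195:285,150:215,::-1],None,fx=6,fy=6,interpolation=2),cv2.resize(s['frame'][140:240,415:500,::-1],None,fx=4.5,fy=5.4,interpolation=2)]))
E
```

```text
axes [[302.8, 519.1], [313.7, 269.4], [223.1, 265.7], [404.3, 273.2]]
stand ((558.8273315429688, -280.6609191894531), (148.53878784179688, 92.82250213623047), 14.832690238952637) [[475.0, -255.0], [499.0, -345.0], [643.0, -307.0], [619.0, -217.0]]
[[190, 212], [193, 213], [193, 221], [191, 240], [189, 258], [188, 264], [180, 264], [165, 263], [165, 253], [169, 219], [170, 212]]
deck 112x52 ((541.4537963867188, 279.07769775390625), (50.19541549682617, 110.48567962646484), 89.75357055664062) [[486.0, 254.0], [597.0, 254.0], [597.0, 304.0], [486.0, 304.0]]
[130, 133, 132, 127, 133, 132, 133, 129, 133, 146, 173, 168, 112, 68, 91, 91, 82, 85, 94, 94, 94, 89, 80, 84, 90, 95, 93, 90, 89, 91, 91, 91, 92, 92, 80, 84, 106, 143, 170, 146, 86, 73, 74, 73, 75, 75, 76, 75, 75, 73, 74, 75, 68, 66, 68, 71, 99, 129, 134, 134]
[131, 127, 129, 128, 133, 133, 128, 128, 135, 151, 172, 145, 100, 83, 61, 55, 65, 82, 76, 54, 63, 87, 80, 68, 70, 88, 92, 78, 84, 87, 89, 86, 86, 91, 93, 97, 92, 93, 95, 88, 96, 92, 96, 96, 91, 91, 87, 92, 91, 86, 88, 92, 90, 84, 86, 90, 89, 80, 68, 84, 88, 70, 58, 71, 111, 168, 177, 123, 112, 110, 138, 148, 113, 95, 116, 129, 132, 131, 132, 133, 128, 132, 130, 126, 130]
```

View pics/crop.png

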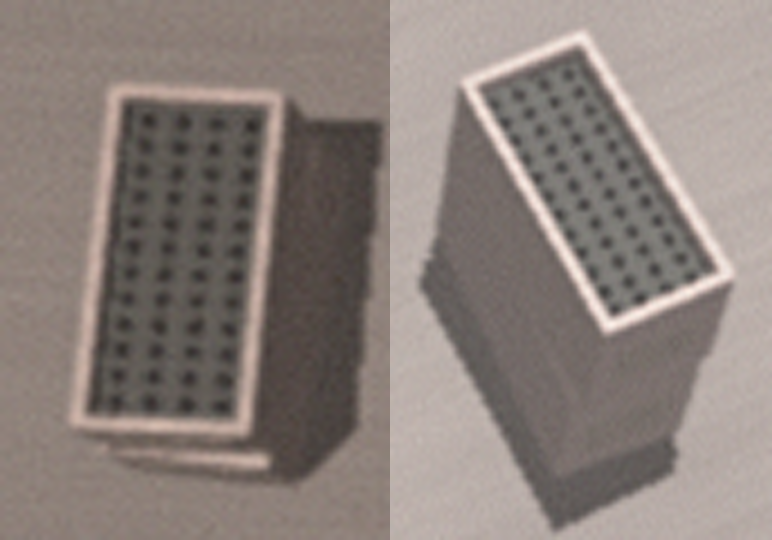

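The crop shows the upper rim clearly. Its corners in top-image pixels are about (168.3,209.2), (197.3,210.3), (190.8,267.5) and (161.7,266.3). The lower rack's end is visible slightly below it, near row 270.

```bash
cat >> h.py <<'E'
def tool(dx,dy):
    R=np.array(read_state()['tcp_rot']); return (R.T@np.array([dx,dy,0]))*100
def yaw(): 
    R=np.array(read_state()['tcp_rot']); return np.degrees(np.arctan2(R[1,0],R[0,0]))
E
python3 - <<'E'
from h import *
d=load('top0')
q=ray(d,np.array([[110,85],[284,92],[245,435],[70,428]])/6+[150,195]-.4,.09)
print(q.round(4), q.mean(0)); 
for a,b in((3,0),(2,1),(1,0),(2,3)): v=q[b]-q[a]; print(np.linalg.norm(v),np.degrees(np.arctan2(v[1],v[0])))
d=load('scene0')
q=ray(d,np.array([[(462-390)/4.5+415,80/5.4+140],[(585-390)/4.5+415,32/5.4+140],[(735-390)/4.5+415,272/5.4+140],[(608-390)/4.5+415,333/5.4+140]]),.09)
print(q.round(4), q.mean(0)); 
p=np.array(read_state()['position']); print(tool(*(np.array([.52,.275])-p[:2])), yaw())
E
```

```text
[[0.5994 0.306  0.09  ]
 [0.5994 0.2459 0.09  ]
 [0.4794 0.2474 0.09  ]
 [0.4793 0.3063 0.09  ]] [0.53939031 0.27637852 0.09      ]
0.12003367355511743 -0.13070274733710116
0.12000502261761306 -0.7318639998236628
0.06012191906649624 90.06321774674196
0.058862960090577315 90.10168328020467
[[0.4819 0.2468 0.09  ]
 [0.4831 0.3057 0.09  ]
 [0.6003 0.3059 0.09  ]
 [0.602  0.2459 0.09  ]] [0.54181386 0.27608392 0.09      ]
[ 56.87591707 -67.46424139   0.0993822 ] 13.110224880555593
```

>>> send_rows(offset=[[4,0,0],[4,0,0],[4,-3,0],[4,-3,0],[4,-3,0],[4,-3,0],[3,-4,0],[3,-4,0]], spin=[0.115,0.114,0,0,0,0,0,0], jaw=1)

```text
time: 0.9
position: [0.4189, -0.296, 0.3034]
tcp_rot: [[1.0, -0.0, -0.001], [-0.0, -1.0, 0.0], [-0.001, -0.0, -1.0]]
wrist_force: [0.3, -1.0, -1.1]
gripper_width: 0.0854
grip_force: 0.0
```

>>> send_rows(offset=[[2,-4.5,0],[1,-4.8,0],[1,-4.8,0],[1,-4.8,0],[1,-4.8,0],[1,-4.8,0],[1,-4.8,0],[0,-4.8,0]], spin=[0,0,0,0,0,0,0,0])

```text
time: 1.7
position: [0.4984, 0.0853, 0.3035]
tcp_rot: [[1.0, -0.0, 0.0], [-0.0, -1.0, -0.0], [0.0, 0.0, -1.0]]
wrist_force: [1.8, 0.5, -0.1]
gripper_width: 0.0856
grip_force: 0.0
```

>>> send_rows(offset=[[0.5,-4,0],[0.5,-4,0],[0,-4,0],[0,-4,0],[0,-3,0],[0,0,0],[0,0,0],[0,0,0]], spin=[0,0,0,0,0,0,0,0])

```text
time: 2.5
position: [0.508, 0.2723, 0.3036]
tcp_rot: [[1.0, -0.001, -0.001], [-0.001, -1.0, -0.001], [-0.001, 0.001, -1.0]]
wrist_force: [0.4, 0.3, 0.5]
gripper_width: 0.0852
grip_force: 0.0
```

```bash
python3 - <<'E'
from h import *
d=snap('wrist','w1')
print(cv2.projectPoints(np.array([[.54,.276,.09],[.6,.306,.09],[.48,.246,.09],[.48,.276,.045]]),d['rvec'],d['tvec'],d['camera_matrix'],None)[0].reshape(-1,2))
print(read_state()['position'])
E
```

```text
[[318.17563359 184.89720366]
 [279.21953841 107.59890372]
 [352.81274469 253.62559623]
 [319.23339495 239.07356154]]
[0.50808062 0.27209415 0.30376716]
```

View pics/w1.png

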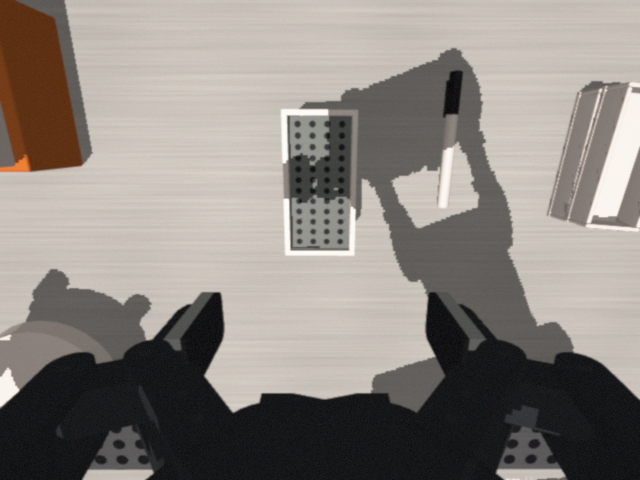

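The wrist view shows the upper rim with corners near (281,110) and (355,255). That is within 2 mm of the estimate and aligned with the tool, so I'm descending.

>>> send_rows(offset=[[1.5,-0.2,2],[1.6,-0.1,3],[0,0,4],[0,0,4],[0,0,3],[0,0,1.6],[0,0,1],[0,0,0]], spin=[0,0,0,0,0,0,0,0])

```text
time: 3.35
position: [0.5388, 0.2751, 0.1169]
tcp_rot: [[1.0, -0.002, -0.002], [-0.002, -1.0, -0.001], [-0.002, 0.001, -1.0]]
wrist_force: [0.7, 0.2, 0.1]
gripper_width: 0.0853
grip_force: 0.0
```

>>> send_rows(offset=[[0,0,0],[0,0,0],[0,0,0],[0,0,0],[0,0,0],[0,0,0],[0,0,0],[0,0,0]], spin=[0,0,0,0,0,0,0,0], jaw=0.25)

```text
time: 4.15
position: [0.5397, 0.2764, 0.1195]
tcp_rot: [[1.0, -0.0, 0.003], [-0.0, -1.0, 0.001], [0.003, -0.001, -1.0]]
wrist_force: [0.5, -0.2, 6.9]
gripper_width: 0.0594
grip_force: 65.1
```

>>> send_rows(offset=[[0,0,-0.5],[0,0,-1],[0,0,-2],[0,0,-3],[0,0,-3],[0,0,-3],[0,0,0],[0,0,0]], spin=[0,0,0,0,0,0,0,0], jaw=-0.5)

```text
time: 4.95
position: [0.5388, 0.2762, 0.2436]
tcp_rot: [[1.0, -0.0, 0.001], [-0.0, -1.0, 0.0], [0.001, -0.0, -1.0]]
wrist_force: [-0.5, -0.5, -1.6]
gripper_width: 0.0592
grip_force: 64.7
```

```bash
python3 - <<'E'
from h import *
snap('top','t2');d=snap('scene','s2')
f=load('t2')['frame'][:,:,::-1]
cv2.imwrite('pics/c2.png',np.hstack([cv2.resize(f[170:290,130:230],(400,480),interpolation=2),cv2.resize(d['frame'][60:240,370:520,::-1],(400,480),interpolation=2)]))
s=read_state();print(s['position'],s['gripper_width'],s['grip_force'])
E
```

```text
[0.53828183 0.27598362 0.24165359] 0.05941187400929311 64.70510959625244
```

View pics/c2.png

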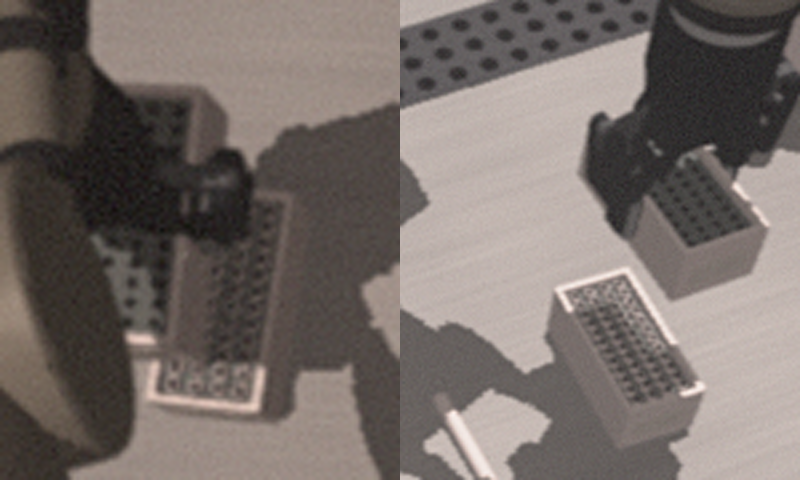

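The empty rack is held level. The full rack stays on the deck with its tips visible.

>>> send_rows(offset=[[0,2,0],[0,4,0],[0,4.5,0],[0,4.5,0],[0,4.5,0],[0,4.5,0],[0,4.5,0],[0,4.5,0]], spin=[0,0,0,0,0,0,0,0])

```text
time: 5.85
position: [0.538, -0.0554, 0.2415]
tcp_rot: [[1.0, -0.0, -0.003], [-0.0, -1.0, 0.001], [-0.003, -0.001, -1.0]]
wrist_force: [0.5, -0.2, -1.1]
gripper_width: 0.0593
grip_force: 64.9
```

>>> send_rows(offset=[[0,4.5,0],[0.5,4.5,0],[0.5,4.5,0],[0.5,4,0],[0.5,3,0],[0,2,0],[0,0,0],[0,0,0]], spin=[0,0,0,0,0,-0.1,-0.1,-0.058])

```text
time: 6.65
position: [0.5581, -0.2795, 0.2407]
tcp_rot: [[0.966, 0.257, -0.003], [0.257, -0.966, 0.002], [-0.003, -0.003, -1.0]]
wrist_force: [-0.3, 0.1, -1.6]
gripper_width: 0.0588
grip_force: 65.0
```

```bash
python3 - <<'E'
from h import *
s=load('scene0'); g=cv2.cvtColor(s['frame'],cv2.COLOR_RGB2GRAY)
k=np.zeros_like(g); k[255:365,125:235]=((g<85)*255).astype(np.uint8)[255:365,125:235]
k=cv2.morphologyEx(k,cv2.MORPH_CLOSE,np.ones((7,7)))
c=cv2.convexHull(max(cv2.findContours(k,0,1)[0],key=cv2.contourArea)).reshape(-1,2)
w=ray(s,c,.018)[:,:2]; print(cv2.minAreaRect((w*1000).astype(np.float32)))
d=snap('wrist','w3')
st=read_state(); print(st['position'],yaw(),tool(*(np.array([.559,-.281])-np.array(st['position'])[:2])),st['time'])
c=cv2.boxPoints(((559,-281),(150,90),14.8)); print(cv2.projectPoints(np.c_[c/1000,[.018]*4],d['rvec'],d['tvec'],d['camera_matrix'],None)[0].reshape(-1,2).round())
E
```

```text
((566.4978637695312, -284.515869140625), (155.86058044433594, 89.23409271240234), 14.802395820617676)
[ 0.55818007 -0.27906387  0.24087017] 15.022603000018442 [ 0.02900627  0.20824724 -0.00062909] 6.7
[[278. 297.]
 [374. 297.]
 [381. 129.]
 [271. 129.]]
```

View pics/w3.png

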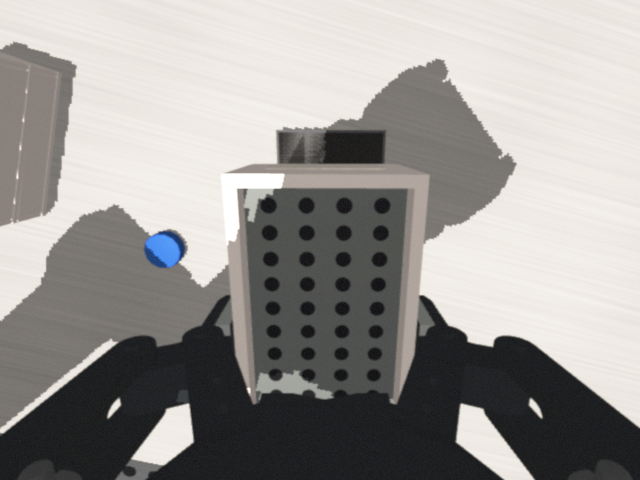

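The far edge of the stand sits at columns 277 to 386, row 130, level with the held rack's rim. That is about 3 mm more to tool +y than the top view gave, because the top blob included the stand's side face. I'm correcting for this and lowering.

>>> send_rows(offset=[[0,0.47,1],[0,0,3],[0,0,4],[0,0,3],[0,0,2],[0,0,1],[0,0,0],[0,0,0]], spin=[0,0,0,0,0,0,0,0])

```text
time: 7.5
position: [0.5604, -0.2835, 0.1034]
tcp_rot: [[0.967, 0.255, 0.001], [0.255, -0.967, -0.001], [0.001, 0.001, -1.0]]
wrist_force: [-0.5, 0.4, -0.8]
gripper_width: 0.0592
grip_force: 65.0
```

>>> send_rows(offset=[[0,0,0.2],[0,0,0.15],[0,0,0.1],[0,0,0.1],[0,0,0.1],[0,0,0],[0,0,0],[0,0,0]], spin=[0,0,0,0,0,0,0,0])

```text
time: 8.3
position: [0.5601, -0.2834, 0.0964]
tcp_rot: [[0.967, 0.255, 0.0], [0.255, -0.967, -0.0], [-0.0, 0.0, -1.0]]
wrist_force: [0.3, 1.0, -0.7]
gripper_width: 0.0593
grip_force: 65.0
```

>>> send_rows(offset=[[0,0,0.1],[0,0,0.1],[0,0,0.05],[0,0,0.05],[0,0,0],[0,0,0]], spin=[0,0,0,0,0,0])

```text
time: 8.9
position: [0.56, -0.2834, 0.0934]
tcp_rot: [[0.967, 0.255, 0.0], [0.255, -0.967, -0.0], [-0.0, 0.0, -1.0]]
wrist_force: [0.2, -0.0, -1.9]
gripper_width: 0.0594
grip_force: 65.0
```

>>> send_rows(offset=[[0,0,0.05],[0,0,0],[0,0,0]], spin=[0,0,0])

```text
time: 9.2
position: [0.56, -0.2833, 0.0929]
tcp_rot: [[0.967, 0.255, -0.0], [0.255, -0.967, -0.0], [-0.0, 0.0, -1.0]]
wrist_force: [-0.2, 0.9, -1.9]
gripper_width: 0.0593
grip_force: 65.0
```

Still hanging free, so I'm stepping on down until contact.

>>> send_rows(offset=[[0,0,0.05],[0,0,0.05],[0,0,0],[0,0,0]], spin=[0,0,0,0])

```text
time: 9.6
position: [0.56, -0.2834, 0.0925]
tcp_rot: [[0.967, 0.255, 0.0], [0.255, -0.967, -0.0], [0.0, 0.0, -1.0]]
wrist_force: [-3.6, 1.0, 6.1]
gripper_width: 0.0596
grip_force: 65.6
```

>>> send_rows(offset=[[0,0,0.05],[0,0,0],[0,0,0]], spin=[0,0,0])

```text
time: 9.9
position: [0.56, -0.2834, 0.0925]
tcp_rot: [[0.967, 0.255, 0.0], [0.255, -0.967, -0.0], [0.0, 0.001, -1.0]]
wrist_force: [-3.6, 2.2, 8.1]
gripper_width: 0.0597
grip_force: 66.1
```

Contact at z = 0.0925, as expected. Releasing.

>>> send_rows(offset=[[0,0,0],[0,0,0],[0,0,0],[0,0,0],[0,0,0],[0,0,-1],[0,0,-2],[0,0,-3]], spin=[0,0,0,0,0,0,0,0], jaw=1)

```text
time: 10.7
position: [0.5594, -0.2829, 0.1511]
tcp_rot: [[0.967, 0.255, -0.003], [0.255, -0.967, 0.002], [-0.002, -0.002, -1.0]]
wrist_force: [0.4, -0.6, 0.9]
gripper_width: 0.0856
grip_force: 0.0
```

>>> send_rows(offset=[[-1,0,-4],[-2,0,-4],[-3,0,-3],[-3,0,-2],[0,0,0],[0,0,0]], spin=[0,0,0,0,0,0])

```text
time: 11.3
position: [0.4729, -0.3065, 0.2825]
tcp_rot: [[0.967, 0.254, 0.002], [0.254, -0.967, -0.001], [0.001, 0.002, -1.0]]
wrist_force: [0.9, 0.0, -1.0]
gripper_width: 0.0855
grip_force: 0.0
```

```bash
python3 - <<'E'
from h import *
d=snap('wrist','w4'); s=read_state(); print(s['position'],yaw(),s['gripper_width'])
def pr(c,z): return cv2.projectPoints(np.c_[c/1000,[z]*4],d['rvec'],d['tvec'],d['camera_matrix'],None)[0].reshape(-1,2).round(1).tolist()
print(pr(cv2.boxPoints(((560,-283.4),(150,90),14.8)),.018)); print(pr(cv2.boxPoints(((560,-283.4),(120,60),14.8)),.063))
E
```

```text
[ 0.47321466 -0.30610652  0.28143993] 14.751450392358999 0.08517526389615655
[[277.1, 195.7], [368.6, 195.6], [374.6, 22.9], [270.4, 22.9]]
[[287.2, 186.5], [358.2, 186.4], [362.4, 25.9], [282.3, 26.0]]
```

View pics/w4.png

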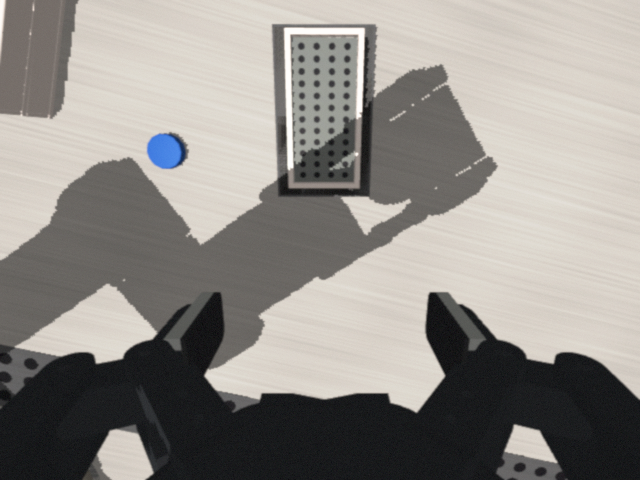

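The empty rack sits centred on the stand and aligned within about 1 mm. The rack spans (284..365, 27..189) and the stand (272..376, 24..196). I'm going back for the full rack.

>>> send_rows(offset=[[0,0,0],[0,0,0],[0,-3,0],[0,-4.5,0],[0,-4.5,0],[0,-4.5,0],[0,-4.5,0],[0,-4.5,0]], spin=[0.129,0.128,0,0,0,0,0,0])

```text
time: 12.15
position: [0.4729, -0.0488, 0.2803]
tcp_rot: [[1.0, 0.002, -0.002], [0.002, -1.0, 0.001], [-0.002, -0.001, -1.0]]
wrist_force: [0.5, 0.2, -0.5]
gripper_width: 0.0853
grip_force: 0.0
```

>>> send_rows(offset=[[0,-4.7,0],[0,-4.7,0],[0,-4.7,0],[0,-4.7,0],[0,-4.7,0],[0,-4.7,0],[0,-4.5,0],[0,0,0]], spin=[0,0,0,0,0,0,0,0])

```text
time: 12.95
position: [0.4715, 0.2814, 0.2797]
tcp_rot: [[1.0, 0.007, -0.002], [0.007, -1.0, 0.001], [-0.002, -0.001, -1.0]]
wrist_force: [0.7, -0.9, 0.1]
gripper_width: 0.0858
grip_force: 0.0
```

```bash
python3 - <<'E'
from h import *
d=snap('wrist','w5'); s=read_state(); print(s['position'],yaw())
q=ray(load('t2'),np.array([[148,403],[262,412],[292,195]])/4+[130,170]-.4,.045); print(q.round(4)); v=q[2]-q[1]; print(np.degrees(np.arctan2(v[1],v[0])),np.linalg.norm(v),np.linalg.norm(q[1]-q[0]),(q[0]+q[2])/2)
c=cv2.boxPoints(((535,276),(120,60),0)); print(cv2.projectPoints(np.c_[c/1000,[.045]*4],d['rvec'],d['tvec'],d['camera_matrix'],None)[0].reshape(-1,2).round())
cv2.imwrite('pics/w5c.png',cv2.resize(d['frame'][30:280,200:440,::-1],None,fx=2.4,fy=2.4,interpolation=2))
E
```

```text
[0.47166065 0.27898729 0.27961511] 0.3587361281936061
[[0.4776 0.3089 0.045 ]
 [0.4753 0.2486 0.045 ]
 [0.5939 0.2439 0.045 ]]
-2.2532746633949943 0.11871650966226562 0.06038846428514211 [0.53574628 0.27643658 0.045     ]
[[296. 213.]
 [362. 213.]
 [368.  68.]
 [294.  68.]]
```

View pics/w5c.png

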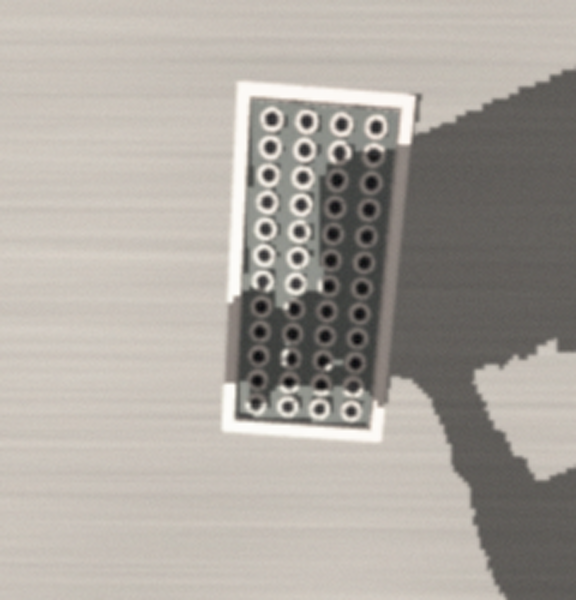

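The full rack's rim corners in the crop are (237,82), (414,95), (381,441) and (222,431). It is turned a few degrees and has all its tips.

```bash
python3 - <<'E'
from h import *
q=ray(load('w5'),np.array([[237,82],[414,95],[381,441],[222,431]])/2.4+[200,30]-.3,.045)
print(q.round(4),q.mean(0))
for a,b in((3,0),(2,1),(1,0),(2,3)): v=q[b]-q[a]; print(np.linalg.norm(v),np.degrees(np.arctan2(v[1],v[0])))
s=read_state();print(s['position'],tool(*(np.array([.535,.2755])-np.array(s['position'])[:2])),yaw())
E
```

```text
[[0.5979 0.3024 0.045 ]
 [0.5944 0.2426 0.045 ]
 [0.4748 0.2495 0.045 ]
 [0.4782 0.3096 0.045 ]] [0.53632959 0.27602087 0.045     ]
0.11997152099350665 -3.453770764382024
0.11978775358682495 -3.3056739988019355
0.05994181557689086 86.6246352544916
0.06025197166793513 86.7993640434804
[0.47166065 0.27898729 0.27961511] [ 6.33160756  0.38839068 -0.01565571] 0.3587361281936061
```

>>> send_rows(offset=[[3,0.2,2],[3.4,0.1,3],[0,0,3],[0,0,3],[0,0,3],[0,0,2],[0,0,0],[0,0,0]], spin=[0,0,0.062,0,0,0,0,0])

```text
time: 13.8
position: [0.5367, 0.2723, 0.1211]
tcp_rot: [[0.998, -0.062, -0.001], [-0.062, -0.998, -0.001], [-0.001, 0.001, -1.0]]
wrist_force: [0.9, 0.6, 0.3]
gripper_width: 0.0851
grip_force: 0.0
```

```bash
python3 -c "
from h import *
s=read_state();print(s['position'],yaw(),tool(*(np.array([.536,.2762])-np.array(s['position'])[:2])))"
```

```text
[0.53668191 0.27231431 0.12112635] -3.535062012222006 [-9.20201460e-02 -3.83625108e-01 -1.57989727e-04]
```

>>> send_rows(offset=[[-0.1,-0.4,0],[0,0,1],[0,0,1.5],[0,0,1],[0,0,0.8],[0,0,0],[0,0,0]], spin=[-0.003,0,0,0,0,0,0])

```text
time: 14.5
position: [0.5359, 0.2769, 0.0785]
tcp_rot: [[0.998, -0.058, 0.0], [-0.058, -0.998, -0.0], [0.0, 0.0, -1.0]]
wrist_force: [0.0, -0.5, -0.1]
gripper_width: 0.0854
grip_force: 0.0
```

>>> send_rows(offset=[[0,0,0],[0,0,0],[0,0,0],[0,0,0],[0,0,0],[0,0,0],[0,0,0],[0,0,0]], spin=[0,0,0,0,0,0,0,0], jaw=0.25)

```text
time: 15.3
position: [0.5362, 0.277, 0.0792]
tcp_rot: [[0.998, -0.058, 0.002], [-0.058, -0.998, 0.001], [0.001, -0.001, -1.0]]
wrist_force: [0.1, -0.1, 6.0]
gripper_width: 0.0592
grip_force: 65.7
```

>>> send_rows(offset=[[0,0,-0.5],[0,0,-1],[0,0,-2],[0,0,-3],[0,0,-3],[0,0,-3],[0,0,-2],[0,0,-1]], spin=[0,0,0,0,0,0,0,0], jaw=-0.5)

```text
time: 16.1
position: [0.5362, 0.277, 0.236]
tcp_rot: [[0.998, -0.058, 0.003], [-0.058, -0.998, 0.001], [0.003, -0.001, -1.0]]
wrist_force: [0.2, -0.1, -2.2]
gripper_width: 0.0593
grip_force: 65.2
```

>>> send_rows(offset=[[0,0.5,0],[0,1.5,0],[0,2.5,0],[0,3,0],[0,3,0],[0,3,0],[0,3,0],[0,3,0]], spin=[-0.02,-0.02,-0.018,0,0,0,0,0])

```text
time: 16.9
position: [0.5335, 0.0803, 0.2317]
tcp_rot: [[1.0, 0.001, -0.003], [0.001, -1.0, -0.0], [-0.003, 0.0, -1.0]]
wrist_force: [0.0, -0.6, -1.8]
gripper_width: 0.0593
grip_force: 65.2
```

>>> send_rows(offset=[[0,3,0],[0,3,0],[0,3,0],[0,3,0],[0,3,0],[0.5,3,0],[0.5,3,0],[0.5,3,0]], spin=[0,0,0,0,0,0,0,0])

```text
time: 17.7
position: [0.5485, -0.1594, 0.2317]
tcp_rot: [[1.0, 0.0, -0.003], [0.0, -1.0, 0.001], [-0.003, -0.001, -1.0]]
wrist_force: [-0.1, 0.9, -2.3]
gripper_width: 0.0594
grip_force: 65.2
```

>>> send_rows(offset=[[0.5,3,0],[0,3,0],[0,2.5,0],[0,1.5,0],[0,0.5,0],[0,0,0],[0,0,0],[0,0,0]], spin=[0,0,0,-0.06,-0.06,-0.06,-0.06,-0.018])

```text
time: 18.5
position: [0.5538, -0.2632, 0.2315]
tcp_rot: [[0.967, 0.256, -0.003], [0.257, -0.967, 0.002], [-0.002, -0.002, -1.0]]
wrist_force: [0.8, -0.2, -2.2]
gripper_width: 0.0592
grip_force: 65.2
```

```bash
python3 - <<'E'
from h import *
d=snap('wrist','w6'); s=read_state(); print(s['position'],yaw(),s['time'],tool(*(np.array([.5597,-.2834])-np.array(s['position'])[:2])))
def pr(c,z): return cv2.projectPoints(np.c_[c/1000,[z]*4],d['rvec'],d['tvec'],d['camera_matrix'],None)[0].reshape(-1,2).round(1).tolist()
print(pr(cv2.boxPoints(((560,-283.4),(150,90),14.8)),.018)); print(pr(cv2.boxPoints(((560,-283.4),(120,60),14.8)),.063))
E
```

```text
[ 0.55396282 -0.26308668  0.23185829] 14.844268950505759 18.55 [ 0.03415857  2.11051583 -0.00424955]
[[297.6, 300.9], [396.3, 301.1], [407.7, 128.7], [293.8, 128.5]]
[[312.1, 310.0], [389.6, 310.2], [399.4, 150.3], [310.6, 150.1]]
```

View pics/w6.png

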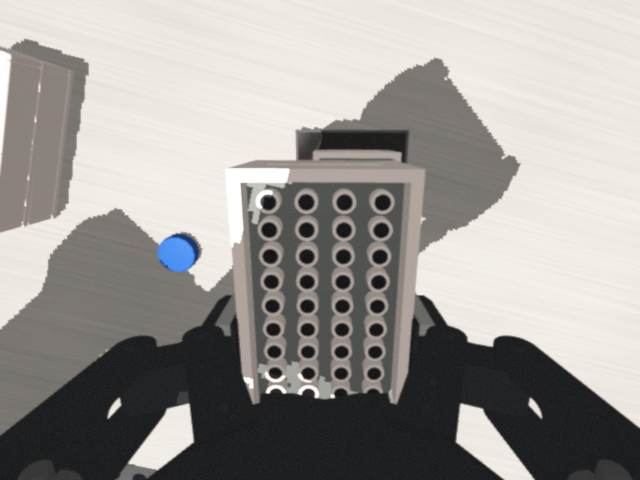

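Full rack is held level, with its far rim at columns 228 to 424. The empty rack's far rim shows at 313 to 403, row 151, where expected. Moving over it and lowering.

>>> send_rows(offset=[[0,0.8,0],[0,0.9,0],[0,0.4,1],[0,0,2],[0,0,2.5],[0,0,1.7],[0,0,0],[0,0,0]], spin=[0,0,0,0,0,0,0,0])

```text
time: 19.35
position: [0.5601, -0.2837, 0.1611]
tcp_rot: [[0.967, 0.255, -0.0], [0.255, -0.967, 0.0], [-0.0, -0.0, -1.0]]
wrist_force: [-0.3, 0.0, -1.0]
gripper_width: 0.0594
grip_force: 65.1
```

>>> send_rows(offset=[[0,0,0.5],[0,0,0],[0,0,0]], spin=[0,0,0])

```text
time: 19.65
position: [0.5602, -0.2836, 0.157]
tcp_rot: [[0.967, 0.255, 0.001], [0.255, -0.967, -0.001], [0.001, 0.001, -1.0]]
wrist_force: [-0.3, -0.7, -1.7]
gripper_width: 0.0593
grip_force: 65.2
```

```bash
python3 -c "
from h import *
s=read_state();print(s['position'],yaw(),tool(*(np.array([.5597,-.2834])-np.array(s['position'])[:2])))"
```

```text
[ 0.5602105  -0.28357676  0.15699521] 14.770559184115791 [-4.48565128e-02 -3.01067809e-02 -5.52937640e-05]
```

>>> send_rows(offset=[[-0.04,0,0.5],[0,0,0.4],[0,0,0.2],[0,0,0.1],[0,0,0.1],[0,0,0],[0,0,0]], spin=[0,0,0,0,0,0,0])

```text
time: 20.35
position: [0.5597, -0.2836, 0.1434]
tcp_rot: [[0.967, 0.255, 0.0], [0.255, -0.967, -0.0], [0.0, 0.0, -1.0]]
wrist_force: [-0.1, -0.3, -2.2]
gripper_width: 0.0593
grip_force: 65.2
```

>>> send_rows(offset=[[0,0,0.05],[0,0,0.05],[0,0,0],[0,0,0]], spin=[0,0,0,0])

```text
time: 20.75
position: [0.5596, -0.2836, 0.1424]
tcp_rot: [[0.967, 0.255, -0.0], [0.255, -0.967, -0.0], [-0.0, 0.0, -1.0]]
wrist_force: [-0.1, 0.6, -1.7]
gripper_width: 0.0595
grip_force: 65.2
```

>>> send_rows(offset=[[0,0,0.05],[0,0,0],[0,0,0]], spin=[0,0,0])

```text
time: 21.05
position: [0.5597, -0.2836, 0.1422]
tcp_rot: [[0.967, 0.255, 0.0], [0.255, -0.967, -0.0], [0.0, 0.0, -1.0]]
wrist_force: [-1.1, 0.5, 2.0]
gripper_width: 0.0591
grip_force: 65.4
```

>>> send_rows(offset=[[0,0,0.05],[0,0,0],[0,0,0]], spin=[0,0,0])

```text
time: 21.35
position: [0.5597, -0.2836, 0.1422]
tcp_rot: [[0.967, 0.255, 0.0], [0.255, -0.967, -0.0], [0.0, 0.0, -1.0]]
wrist_force: [-2.9, 0.5, 4.8]
gripper_width: 0.0592
grip_force: 66.1
```

Contact at the expected height. Releasing and backing off.

>>> send_rows(offset=[[0,0,0],[0,0,0],[0,0,0],[0,0,0],[0,0,0],[0,0,-1],[0,0,-2],[0,0,-3]], spin=[0,0,0,0,0,0,0,0], jaw=1)

```text
time: 22.15
position: [0.559, -0.2832, 0.2011]
tcp_rot: [[0.967, 0.255, -0.003], [0.255, -0.967, 0.002], [-0.002, -0.002, -1.0]]
wrist_force: [0.2, -0.4, 0.2]
gripper_width: 0.0851
grip_force: 0.0
```

>>> send_rows(offset=[[0,0,-4],[-2,0,-3],[-3,0,-2],[-4,0,0],[-3,0,0],[0,0,0],[0,0,0],[0,0,0]], spin=[0,0,0,0,0,0,0,0])

```text
time: 22.95
position: [0.4444, -0.3141, 0.2918]
tcp_rot: [[0.967, 0.255, 0.001], [0.255, -0.967, -0.0], [0.001, 0.001, -1.0]]
wrist_force: [0.8, -0.3, 0.1]
gripper_width: 0.0856
grip_force: 0.0
```

```bash
python3 - <<'E'
from h import *
w=snap('wrist','w7')['frame']; t=snap('scene','s7')['frame']
cv2.imwrite('pics/c7.png',np.hstack([cv2.resize(w[0:240,200:440,::-1],(400,400),interpolation=2),cv2.resize(t[220:370,110:260,::-1],(400,400),interpolation=2)]))
d=load('w7')
def pr(c,z): return (cv2.projectPoints(np.c_[c/1000,[z]*4],d['rvec'],d['tvec'],d['camera_matrix'],None)[0].reshape(-1,2)-[200,0])/.6
for z,s in((.018,(150,90)),(.063,(120,60)),(.108,(120,60))): print(pr(cv2.boxPoints(((560,-283.4),s,14.8)),z).round().tolist())
E
```

```text
[[129.0, 274.0], [281.0, 274.0], [292.0, -21.0], [118.0, -21.0]]
[[146.0, 250.0], [264.0, 250.0], [271.0, -25.0], [138.0, -25.0]]
[[135.0, 253.0], [274.0, 253.0], [284.0, -76.0], [124.0, -76.0]]
```

View pics/c7.png

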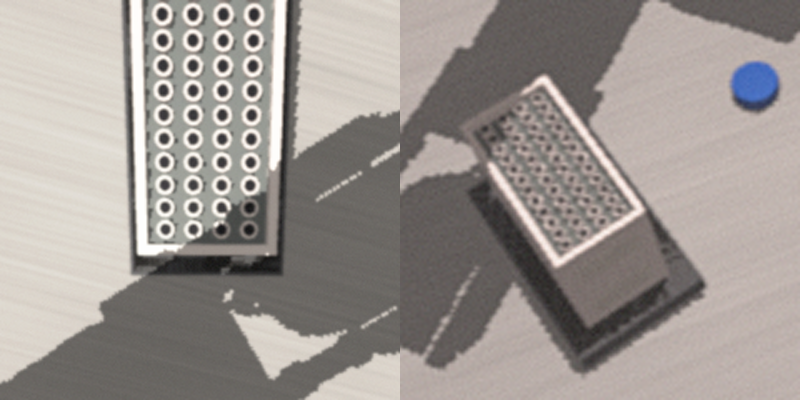

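The wrist view shows the full rack's near rim at (137..276, 256), parallel to the stand's edge at (132..283, 274) and matching the prediction. The scene view shows the two racks flush, with the tips in.

```bash
python3 -c "
from rig import *
print(close_job())"
```

```text
the job is handed in; nothing more can be done
None
```

The empty rack is on the stand, centred and in line to within about 1 mm; the full rack is restacked squarely on top with its tips in, and the job was handed in at about 23 s.

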